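# Set out the bread platter by length

## Task

Set out the four crusty loaves on the white platter, one lying lengthwise along each parchment strip, centred on it and right side up, in order of length: the shortest on the strip next to the green card and the longest at the other end. Leave the jam jar standing where it is.

Things in the scene. Friction and masses are not known exactly. Their poses are not given: they have to be found in the camera images.
- loaf_65: crusty brown bread roll with pale diagonal slashes and a flat darker underside, 65 mm long, 44 mm wide, 44 mm high, about 50 g give or take a third; rigid, its sides upright between 9 and 35 mm of height (grip it there across its width; lay it down on its flat underside). Origin: centre of its underside; x runs along its length, z up. It can lie in any of four places on the counter, two to either side of the platter.
- loaf_90: crusty brown bread roll with pale diagonal slashes and a flat darker underside, 90 mm long, 44 mm wide, 44 mm high, about 70 g give or take a third; rigid, its sides upright between 9 and 35 mm of height (grip it there across its width; lay it down on its flat underside). Origin: centre of its underside; x runs along its length, z up. It can lie in any of four places on the counter, two to either side of the platter.
- loaf_115: crusty brown bread roll with pale diagonal slashes and a flat darker underside, 115 mm long, 44 mm wide, 44 mm high, about 90 g give or take a third; rigid, its sides upright between 9 and 35 mm of height (grip it there across its width; lay it down on its flat underside). Origin: centre of its underside; x runs along its length, z up. It can lie in any of four places on the counter, two to either side of the platter.
- loaf_140: crusty brown bread roll with pale diagonal slashes and a flat darker underside, 140 mm long, 44 mm wide, 44 mm high, about 110 g give or take a third; rigid, its sides upright between 9 and 35 mm of height (grip it there across its width; lay it down on its flat underside). Origin: centre of its underside; x runs along its length, z up. It can lie in any of four places on the counter, two to either side of the platter.
- strip_a: brown parchment strip, 160 mm by 36 mm, lying flat on the top of the long white platter (platter 460 by 190 by 10 mm, fixed, top flat); a loaf laid on the strip rests at the strip's origin height, 10 mm above the counter. Origin: centre of the strip; x along the strip (across the platter), z up. The outermost strip at the end of the platter nearer the robot.
- strip_b: brown parchment strip, 160 mm by 36 mm, lying flat on the top of the long white platter (platter 460 by 190 by 10 mm, fixed, top flat); a loaf laid on the strip rests at the strip's origin height, 10 mm above the counter. Origin: centre of the strip; x along the strip (across the platter), z up. The second strip, 80 mm from strip_a.
- strip_c: brown parchment strip, 160 mm by 36 mm, lying flat on the top of the long white platter (platter 460 by 190 by 10 mm, fixed, top flat); a loaf laid on the strip rests at the strip's origin height, 10 mm above the counter. Origin: centre of the strip; x along the strip (across the platter), z up. The third strip, 80 mm from strip_b.
- strip_d: brown parchment strip, 160 mm by 36 mm, lying flat on the top of the long white platter (platter 460 by 190 by 10 mm, fixed, top flat); a loaf laid on the strip rests at the strip's origin height, 10 mm above the counter. Origin: centre of the strip; x along the strip (across the platter), z up. The outermost strip at the far end of the platter, 80 mm from strip_c.
- green_card: green tent card, 55 mm wide, 45 mm deep, 33 mm high, fixed on one end of the platter, 85 mm beyond the outermost strip there. Which end changes: it marks where the row begins; a like card in black stands at the other end. Origin: centre of its foot, on the platter's top; z up.
- jam_jar: loose jar of red jam with a white lid, 58 mm across, 50 mm high, standing on the counter near the robot, to the left or right of the platter's near end. Origin: centre of its underside; z up.

How it is judged:
By the outcome, as a careful person would: the job done as asked, in the order asked, and still so for the second after the job is handed in, with the robot touching nothing.
It also fails if it takes over 104 s, if anything falls off the work surface, if the arm or the gripper's body presses on something with over 40 N, if the wrist force passes 120 N, or if a joint passes its speed limit or range.

## Robot

A 6-joint arm with a two-finger parallel gripper is mounted at the origin on the work surface. World frame = base frame: x ahead of the robot, y to its left, z up, the work surface at z = 0. Lengths are in mm, angles in rad, forces in N, time in s.
With the tool pointing down it reaches from about 350 to 875 mm from the base axis. Payload 4.2 kg.
Tool frame: the origin (TCP) lies on the mounting face of the last link; the fingertips stand 173 mm ahead of it and the grasp point (between the pads) lies grip_point_offset ahead of it (grip_point_offset is the distance from the TCP to the grasp point, in mm); z points along the fingers, y is the line along which they close (so a half turn about z gives the same grasp; the last joint's range is limited). The gripper opens to 85 mm and grips with 20 to 120 N. Pads are 22 mm wide; open, the fingers measure 114 mm over their backs; the gripper's body (76 mm by 85 mm) begins 54 mm behind the grasp point. The pads swing forward as they close: fully open they stand 13 mm farther back than shut.
Start: joints at [0.259, 0.385, 0.008, 0, -1.194, -0.259], TCP at [624.98, 0.025, 404.712] pointing down, gripper open.
Joint ranges: [-3.14, 3.14], [-1.21, 2.06], [-1.07, 1.41], [-3.16, 2.05], [-2.99, -0.16], [-3.1, 3.1]. Speed limits (rad/s): [2.79, 2.79, 3.14, 3.14, 3.14, 3.14].

## Interface

Orientations are given as a unit quaternion [x, y, z, w].
In Python, from bench import read_state, get_image, job_done, recognise, place_of, grip_point_offset gives the robot as it stands. The module is installed in compiled form; this text tells all that it offers.
- The arm moves only by the tool carry_out, never from a script. Its arguments are lists of equal length, an entry for each row: "slide": the shift along the tool's x, y, z in m, a list of three; "roll": the turn about the tool's z in degrees; "claw": the finger opening in m, from 0 to 0.0854. A call has 1 to 8 rows; each row is the pose to reach, as a shift and turn from the pose commanded when the call began, along the tool's axes at that moment; what a row does not reach only later rows make up. A row lasts 1/8 s, in which the tool goes at most 62.5 mm and 10.7 degrees, less where a joint would pass 70% of its speed; a pose out of reach is approached as far as the arm can. A call with a gripper value outside its range is refused whole. The fingers move at their own pace and stop on an object; the grip force is fixed at half the most. Time passes only in rows, so rows that repeat a pose let the fingers close. It gives the time, the measured TCP pose, the force, the opening and the grip force at its end, in the units of the state.
- read_state(): the state, without advancing time (a new reading comes with each control period).
- get_image(name): name is "scene" or "side" or "wrist"; returns a dict with "img" (400x640x3 uint8, red, green, blue), "z_map" (400x640 float32, mm along the optical axis (not along the pixel's ray), 0 where there is no reading), "mtx" (3x3 intrinsics, pixels), "world_from_camera" (4x4, takes a point from camera to world coordinates); the wrist camera has in their place "T_tool_cam" (4x4, takes a point from camera to tool coordinates, whose origin is the TCP and whose axes are the flange's). Camera axes: x right, y up, looking along -z (the intrinsics and any distortion apply to the point x, -y, -z); pixel columns grow to the right and rows downward; lengths in mm; the calibration is good to about 2 mm. A picture is of the moment at which its call begins: read the wrist's pose just before it.
- job_done(): hands the job in; it is judged then, once.
Trained networks look in a picture, given as the dict that the camera call returned (one of the last four; its "shot" number tells which), for a name from the list of things; names that differ only in an ending like _2 or _b are one class to them, and where a whole thing is asked for, a point or a joint stands for the part that bears it (a point fixed in the world has none). Each returns a list of dicts, best first, with "conf" (0 to 1); they miss things now and then, are a little off and sometimes report something else, mostly with a low value. They report only what shows in the picture. A call takes as long as a camera call.
- recognise(picture, thing): "at" ([column, row] in pixels, amid what is visible of it).
- place_of(picture, thing): "at" ([column, row] in pixels: a listed point, or the origin of a listed thing).
The state is a dict: "clock": time; "joints": joint angles; "joint_vel": joint speeds; "joint_efforts": joint torques, N m; "position": TCP position; "ee_rot": TCP orientation; "contact_force": force on the tool from outside, world axes, zero at the start; "wrist_torque": the same for the moment, N m; "gripper_width": finger opening in mm; "grasp_force": force on a finger pad.
Only numpy, scipy, OpenCV 4.12 (cv2) and the standard library are available. Lean on these libraries where they do the work, as an engineer would, in place of code of your own. Each camera call takes 0.05 s, during which the arm holds its last target. There are 200 camera calls.

## Working session

There is one attempt and no reset: what is moved stays moved. The work goes in short steps, Python scripts to look and compute and a tool call to move; the robot and the scene stay as the last step left them, time stands still between calls to the robot, and variables do not carry over. Pictures are saved under pics/ and viewed, at most 14 in all, crops included, and the job is handed in when it is done.

Besides the shell and the picture viewer there is one more tool, called after "Call:" as name(argument=value, ...) on one line, values as JSON. carry_out: Moves the arm, as the interface text tells. Its arguments: {"type":"object","properties":{"slide":{"type":"array"},"roll":{"type":"array"},"claw":{"type":"array"}},"required":["slide","roll","claw"]}

```bash
mkdir -p pics
cat > h.py <<'E'
import numpy as np, cv2
from bench import *
from scipy.spatial.transform import Rotation as R
def cloud(p,T):
    z=p["z_map"].astype(float);K=p["mtx"];v,u=np.indices(z.shape)
    c=np.stack([(u-K[0,2])/K[0,0]*z,-(v-K[1,2])/K[1,1]*z,-z],-1)
    return c@T[:3,:3].T+T[:3,3]
def tool():
    s=read_state();T=np.eye(4);T[:3,:3]=R.from_quat(s["ee_rot"]).as_matrix();T[:3,3]=s["position"];return T
def save(p,n): cv2.imwrite("pics/"+n,p["img"][:,:,::-1])
E
python3 - <<'E'
from h import *
print(grip_point_offset); s=read_state(); print(s)
for n in("scene","side"):
    p=get_image(n);save(p,n+"0.png");C=cloud(p,np.array(p["world_from_camera"]))
    print(n,np.array(p["world_from_camera"]).round(2).tolist(),[k for k in p])
    for t in("loaf_65","loaf_90","loaf_115","loaf_140","strip_a","green_card","jam_jar"):
        for d in place_of(p,t)[:5]:
            u,v=np.round(d["at"]).astype(int); print(t,round(d["conf"],2),u,v,C[min(max(v,0),399),min(max(u,0),639)].round())
    # blobs above 20mm near counter
    m=((C[...,2]>20)&(C[...,2]<70)&(p["z_map"]>0)&(C[...,0]>300)).astype(np.uint8)
    m=cv2.morphologyEx(m,cv2.MORPH_OPEN,np.ones((3,3)))
    k,l,st,ce=cv2.connectedComponentsWithStats(m)
    for i in range(1,k):
        if st[i,4]>80:
            q=C[l==i]; r=cv2.minAreaRect(q[:,:2].astype(np.float32)); print("blob",ce[i].round(),st[i,4],np.round(r[0]),np.round(r[1]),round(r[2]),q[:,2].max().round())
E
```

```text
154.70000000000002
{'clock': 0.0, 'joints': array([ 2.58616247e-01,  3.85541426e-01,  6.59880447e-03, -5.31979283e-04,
       -1.19400562e+00, -2.58594919e-01]), 'joint_vel': array([ 2.16571574e-05,  9.84398551e-04,  2.74166519e-04,  5.29201457e-04,
       -4.88053539e-04,  6.01904589e-04]), 'joint_efforts': array([-9.55001960e-04, -3.92286408e+01,  1.88399577e+01,  4.18616563e+00,
       -4.72148502e-03,  8.27910434e-07]), 'position': array([6.24779222e+02, 4.59887923e-02, 4.03614836e+02]), 'ee_rot': array([-0.7070445 ,  0.7071682 ,  0.00075466, -0.00080579]), 'contact_force': array([0.47014745, 0.13444149, 0.42675217]), 'wrist_torque': array([ 0.0173284 , -0.04787045,  0.00187105]), 'grasp_force': 0.0, 'gripper_width': 85.80038633609999}
scene [[0.68, -0.56, 0.47, 1133.32], [0.73, 0.53, -0.44, -530.31], [-0.0, 0.64, 0.77, 1003.66], [0.0, 0.0, 0.0, 1.0]] ['img', 'z_map', 'mtx', 'world_from_camera', 'shot']
loaf_65 0.87 252 292 [ 637. -313.   40.]
loaf_65 0.78 214 254 [ 483. -319.   42.]
loaf_65 0.59 404 171 [620. 273.  30.]
loaf_65 0.57 376 149 [492. 287.  23.]
loaf_90 0.87 252 292 
[... 3725 characters left out ...]
329. -287.] [62. 57.] 89 58.0
blob [146. 187.] 2168 [959.   6.] [407. 156.] 89 70.0
blob [165. 244.] 2260 [942.  21.] [452. 201.] 90 70.0
blob [180. 192.] 266 [911. -15.] [106.  35.] 73 70.0
blob [233. 190.] 194 [783. -38.] [36. 57.] 1 47.0
blob [386. 194.] 202 [374. -43.] [58. 35.] 86 47.0
blob [164. 232.] 569 [917. 119.] [182.  47.] 90 70.0
blob [152. 211.] 93 [955.  71.] [32. 34.] 38 70.0
blob [136. 245.] 113 [956. 173.] [32. 30.] 47 70.0
blob [285. 307.] 581 [601. 291.] [41. 63.] 84 50.0
blob [419. 313.] 754 [329. 293.] [55. 55.] 8 55.0
blob [347. 316.] 855 [473. 304.] [88. 44.] 22 49.0
blob [202. 322.] 1033 [767. 330.] [76. 75.] 3 34.0
blob [149. 394.] 696 [806. 483.] [125.  20.] 4 70.0
```

View pics/scene0.png

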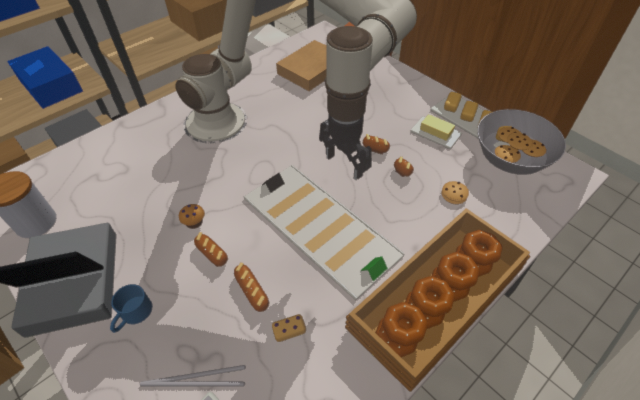

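View pics/side0.png

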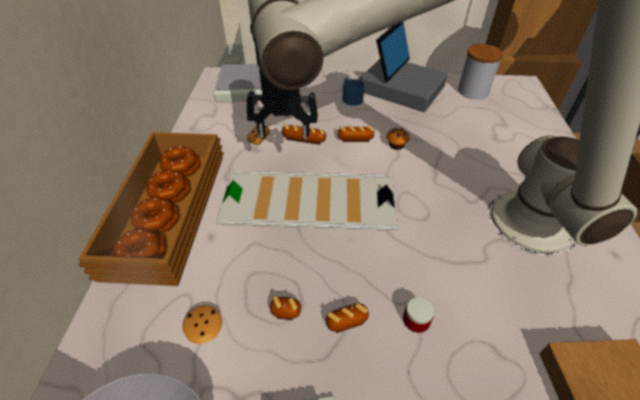

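The scene view shows the long loaves at (251,287) and (210,249), on the robot's right. The two short ones are at (376,143) and (403,166), on its left. The green card is at the far end (374,268), so the order is d=65, c=90, b=115, a=140. The muffin, cookie and similar items are distractors.

```bash
cat >> h.py <<'E'
def strips(p,C):
    hsv=cv2.cvtColor(p["img"],cv2.COLOR_RGB2HSV);xy=C
    m=((abs(xy[...,2]-10)<8)&(xy[...,1]>-160)&(xy[...,1]<90)&(xy[...,0]>380)&(xy[...,0]<780)&(hsv[...,1]>70)&(hsv[...,2]>90)&(hsv[...,0]<25)).astype(np.uint8)
    k,l,st,ce=cv2.connectedComponentsWithStats(cv2.morphologyEx(m,cv2.MORPH_OPEN,np.ones((3,3))))
    for i in range(1,k):
        if st[i,4]>300:
            q=C[l==i]; show("strip",ce[i],st[i,4],q)
def show(n,c,a,q):
    (x,y),(w,h),t=cv2.minAreaRect(q[:,:2].astype(np.float32))
    if w<h: w,h,t=h,w,t+90
    print(n,c.round(),a,"ctr",np.round([x,y],1),"mean",q.mean(0).round(1),"size",np.round([w,h],1),"ang",round((t+90)%180-90,1),"zmax",np.percentile(q[:,2],95).round(1))
def wrist(name=None):
    T=tool();p=get_image("wrist");C=cloud(p,T@np.array(p["T_tool_cam"]))
    if name: save(p,name)
    return p,C
def loaf(p,C,lo=14):
    m=((C[...,2]>lo)&(C[...,2]<70)&(p["z_map"]>0)&(p["z_map"]>130)).astype(np.uint8)
    k,l,st,ce=cv2.connectedComponentsWithStats(cv2.morphologyEx(m,cv2.MORPH_OPEN,np.ones((5,5))))
    for i in range(1,k):
        if st[i,4]>400: show("blob",ce[i],st[i,4],C[l==i])
E
python3 - <<'E'
from h import *
p,C=wrist("w0.png"); print(np.array(p["T_tool_cam"]).round(2).tolist()); strips(p,C);loaf(p,C)
print("table z",[C[v,u].round(1).tolist() for u,v in((30,200),(320,200),(600,200),(320,30))])
p=get_image("side");print("side");strips(p,cloud(p,np.array(p["world_from_camera"])))
p=get_image("scene");print("scene");strips(p,cloud(p,np.array(p["world_from_camera"])))
E
```

```text
[[0.0, 0.95, 0.31, 79.85], [1.0, -0.0, -0.0, -1.32], [0.0, 0.31, -0.95, 30.82], [0.0, 0.0, 0.0, 1.0]]
strip [386. 130.] 3967 ctr [540.  -41.4] mean [540.1 -46.9  10.4] size [159.7  36.8] ang -89.4 zmax 11.6
strip [452. 129.] 3968 ctr [459.9 -42.7] mean [460.2 -48.1  10.4] size [159.4  37.3] ang -89.2 zmax 11.6
strip [255. 132.] 3961 ctr [700.  -38.5] mean [700.1 -44.3  10.4] size [160.9  37. ] ang -89.1 zmax 11.7
strip [321. 131.] 3964 ctr [620.3 -40. ] mean [620.1 -45.1  10.4] size [160.2  36.3] ang -89.0 zmax 11.6
blob [ 56. 152.] 8650 ctr [923.6   4.9] mean [912.7 -19.3  51.1] size [366.5  62.8] ang 88.3 zmax 68.4
blob [119. 145.] 9227 ctr [848.6   3.5] mean [848.9 -24.8  40.4] size [370.8   9.2] ang -89.9 zmax 59.1
blob [525. 135.] 1688 ctr [384.3 -43.4] mean [385.  -44.5  30. ] size [54.5 23.6] ang -88.5 zmax 42.3
blob [185. 140.] 1616 ctr [785.1 -37.8] mean [778.  -38.7  30.2] size [54.8 42.3] ang -88.5 zmax 42.6
blob [ 13. 166.] 650 ctr [956.  -12.8] mean [959.8 -12.9  56.6] size [32.3 30. ] ang -71.7 zmax 68.7
blob [ 39. 251.] 453 ctr [958.2  88.8] mean [958.9  89.4  58.9] si
[... 378 characters left out ...]
-39.3] mean [618.9 -34.7  11.9] size [162.8  37.9] ang -89.0 zmax 14.0
strip [323. 199.] 609 ctr [539.4 -40.1] mean [538.8 -36.1  11.8] size [164.5  36.9] ang -87.8 zmax 14.2
strip [353. 200.] 598 ctr [458.  -41.1] mean [458.6 -38.7  11.8] size [164.   35.6] ang -89.5 zmax 14.1
scene
strip [291. 200.] 467 ctr [459.6 -40.4] mean [459.9 -41.8  10.5] size [157.4  37.7] ang -89.5 zmax 13.5
strip [309. 216.] 519 ctr [539.9 -39.1] mean [539.9 -41.2  10.4] size [160.6  37.8] ang -89.6 zmax 13.6
strip [328. 233.] 560 ctr [618.6 -38.6] mean [619.5 -41.8  10.4] size [158.4  37. ] ang -88.9 zmax 13.7
strip [350. 250.] 623 ctr [699.3 -37.1] mean [699.7 -39.1  10.3] size [158.2  36.2] ang -89.1 zmax 13.4
```

View pics/w0.png

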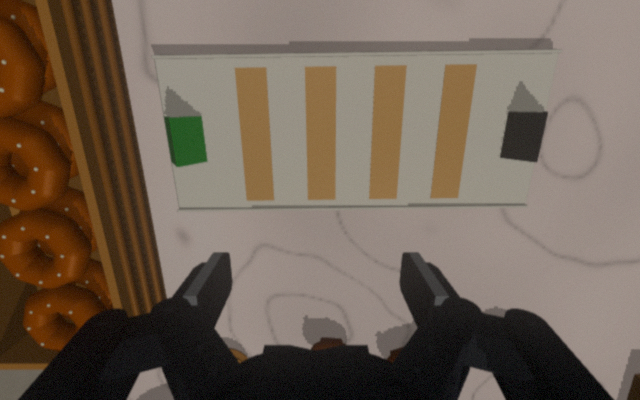

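The wrist view shows the four strips at columns 255, 321, 386 and 452, with the green card at (185,140). The strips are about 80 mm apart at x = 460…700, y ≈ -42…-38, with their long direction at -89°, and all three cameras agree. I'll start with the 140 loaf.

Call:
carry_out(slide=[[0.303,0.008,0],[0.303,0.008,0],[0.303,0.008,0],[0.303,0.008,0],[0.303,0.008,0],[0.303,0.008,0],[0.303,0.008,0],[0.303,0.008,0]], roll=[-80,-80,-80,-80,-80,-80,-80,-80], claw=[0.085,0.085,0.085,0.085,0.085,0.085,0.085,0.085])

```text
clock: 1.95
position: [616.9, -303.5, 404.5]
ee_rot: [0.996, -0.085, -0.0, -0.0]
contact_force: [0.1, -0.1, -0.2]
gripper_width: 85.1
grasp_force: 0.0
```

```bash
cat >> h.py <<'E'
def need(x,y,ang):
    "shift in tool axes (m) and roll (deg) so tool x lies along world ang"
    T=tool();d=T[:3,:3].T@(np.array([x,y,T[2,3]])-T[:3,3]);a=np.degrees(np.arctan2(T[1,0],T[0,0]))
    r=(a-ang+180)%360-180
    print("pos",T[:3,3].round(1),"toolx",a.round(1),"slide",(d/1000).round(4),"roll",r.round(1))
E
python3 - <<'E'
from h import *
p,C=wrist("w1.png");loaf(p,C);need(617,-303,-10)
E
```

```text
blob [291.  45.] 3151 ctr [ 758.4 -302.1] mean [ 757.1 -302.3   30.9] size [75.1 45.2] ang 66.4 zmax 34.6
blob [48. 66.] 2121 ctr [784.8 -37.7] mean [781.7 -39.9  30.2] size [57.3 42.2] ang -90.0 zmax 42.5
blob [316. 170.] 3771 ctr [ 615.  -304.3] mean [ 621.5 -305.5   39.3] size [138.3  43.9] ang -9.8 zmax 45.0
blob [568. 295.] 12328 ctr [ 390.4 -621.6] mean [ 404.9 -601.3   51. ] size [293.1 125.6] ang 44.7 zmax 61.0
blob [343. 284.] 2243 ctr [ 455.3 -315.2] mean [ 463.7 -315.5   38. ] size [110.2  44. ] ang 3.5 zmax 44.9
blob [480. 386.] 991 ctr [ 244.4 -500.1] mean [ 253.6 -493.7   40.9] size [73.5 26.7] ang -27.9 zmax 59.8
pos [ 616.9 -303.3  404.6] toolx -9.7 slide [ 0.     -0.0003  0.    ] roll 0.3
```

View pics/w1.png

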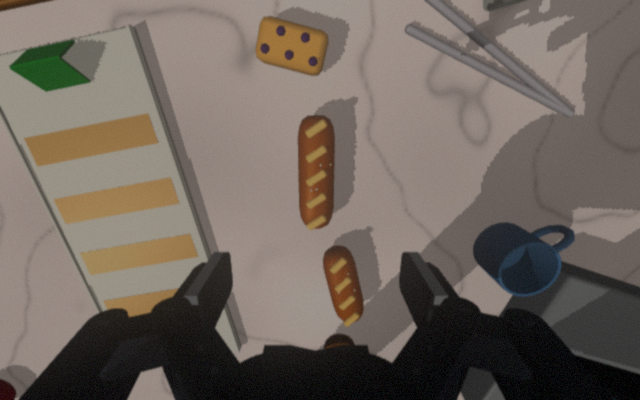

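Call:
carry_out(slide=[[-0.001,0.001,0.06],[-0.001,0.001,0.12],[-0.001,0.001,0.18],[-0.001,0.001,0.226],[-0.001,0.001,0.226],[-0.001,0.001,0.226],[-0.001,0.001,0.226],[-0.001,0.001,0.226]], roll=[0,0,0,0,0,0,0,0], claw=[0.085,0.085,0.085,0.085,0.085,0.03,0.03,0.03])

```text
clock: 3.0
position: [616.8, -304.0, 181.9]
ee_rot: [0.996, -0.087, 0.003, 0.001]
contact_force: [0.3, 0.2, 5.5]
gripper_width: 42.8
grasp_force: 63.0
```

Call:
carry_out(slide=[[0,0,0],[0,0,0],[0,0,-0.05],[0,0,-0.1],[0,0,-0.1]], roll=[0,0,0,0,0], claw=[0.03,0.03,0.03,0.03,0.03])

```text
clock: 3.62
position: [616.9, -304.2, 285.0]
ee_rot: [0.996, -0.087, 0.006, 0.001]
contact_force: [-0.1, 0.4, -3.0]
gripper_width: 43.2
grasp_force: 62.5
```

Run:
```python
from h import *
p,C=wrist("w2.png");need(459.6,-41.5,-89)
```

```text
pos [ 616.  -303.8  281.8] toolx -10.0 slide [-0.1996 -0.2311 -0.0011] roll 79.0
```

View pics/w2.png

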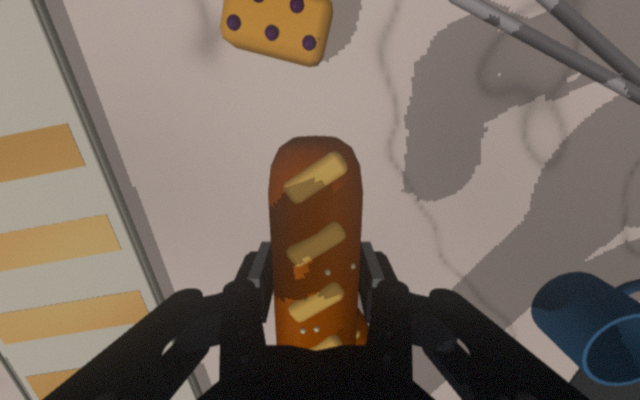

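The loaf is held straight between the pads, with its tip at (317,137). Next is strip_a.

Call:
carry_out(slide=[[-0.2,-0.231,0],[-0.2,-0.231,0],[-0.2,-0.231,0],[-0.2,-0.231,0],[-0.2,-0.231,0],[-0.2,-0.231,0],[-0.2,-0.231,0],[-0.2,-0.231,0]], roll=[79,79,79,79,79,79,79,79], claw=[0.03,0.03,0.03,0.03,0.03,0.03,0.03,0.03])

```text
clock: 4.68
position: [458.1, -41.4, 277.8]
ee_rot: [0.712, -0.702, -0.001, 0.001]
contact_force: [0.2, -0.0, -1.9]
gripper_width: 43.0
grasp_force: 62.6
```

```bash
cat >> h.py <<'E'
def held(L):
    p=get_image("wrist");T=np.array(p["T_tool_cam"]);c=cloud(p,T)
    m=(abs(c[...,1])<18)&(c[...,2]>120)&(c[...,2]<185)&(c[...,0]>15)&(c[...,0]<100)&(p["z_map"]>0)
    q=c[m];e=np.percentile(q[:,0],99.5);f=q[(q[:,0]>e-25)]
    print("n",len(q),"centre in tool x",(e-L/2).round(1),"y",((f[:,1].max()+f[:,1].min())/2).round(1),"top z",np.percentile(q[:,2],1).round(1))
E
python3 - <<'E'
from h import *
held(140);need(459.6,-41.5,-89);print(read_state()["contact_force"])
E
```

```text
n 10209 centre in tool x -3.9 y -0.0 top z 136.4
pos [458.1 -41.5 277.7] toolx -89.4 slide [ 0.     -0.0015 -0.    ] roll -0.4
[ 0.03422813  0.02953532 -0.30569746]
```

Call:
carry_out(slide=[[0.003,-0.002,0.03],[0.003,-0.002,0.06],[0.003,-0.002,0.075],[0.003,-0.002,0.082],[0.003,-0.002,0.086],[0.003,-0.002,0.086]], roll=[-0.4,-0.4,-0.4,-0.4,-0.4,-0.4], claw=[0.03,0.03,0.03,0.03,0.03,0.03])

```text
clock: 5.48
position: [461.1, -44.5, 192.8]
ee_rot: [0.716, -0.698, 0.0, -0.0]
contact_force: [0.4, -0.7, -0.4]
gripper_width: 42.9
grasp_force: 62.5
```

Call:
carry_out(slide=[[0,0,0.002],[0,0,0.002]], roll=[0,0], claw=[0.03,0.03])

```text
clock: 5.72
position: [461.3, -44.4, 191.9]
ee_rot: [0.716, -0.698, 0.0, -0.001]
contact_force: [-0.8, 1.3, 5.0]
gripper_width: 42.9
grasp_force: 63.1
```

Run:
```python
from h import *
held(140);need(459.6,-41.5,-89);print(read_state()["contact_force"])
```

```text
n 14823 centre in tool x 22.2 y -0.0 top z 136.4
pos [461.3 -44.4 191.9] toolx -88.6 slide [-0.0029  0.0017 -0.    ] roll 0.4
[-1.08865163  0.25417123  4.68641181]
```

Call:
carry_out(slide=[[0,0.0015,-0.001],[0,0.0015,0],[0,0.0015,0],[0,0.0015,0],[0,0.0015,-0.04],[0,0.0015,-0.1],[0,0.0015,-0.16],[0,0.0015,-0.212]], roll=[0,0,0,0,0,0,0,0], claw=[0.03,0.03,0.06,0.06,0.06,0.085,0.085,0.085])

```text
clock: 6.78
position: [459.2, -44.7, 405.0]
ee_rot: [0.716, -0.698, 0.0, -0.001]
contact_force: [1.3, 0.4, -0.5]
gripper_width: 85.2
grasp_force: 0.0
```

Run:
```python
from h import *
p,C=wrist();loaf(p,C,24);need(457,-314,4)
```

```text
blob [316. 172.] 3944 ctr [460.8 -41.8] mean [461.1 -48.3  49.3] size [137.8  44. ] ang -88.2 zmax 55.0
blob [ 48. 172.] 1225 ctr [779.2 -38.2] mean [778.3 -38.5  34.7] size [56.6 21.8] ang -82.7 zmax 42.8
blob [386. 175.] 995 ctr [375.3 -43.8] mean [377.5 -44.6  34.8] size [55.  27.6] ang -87.5 zmax 42.6
blob [ 21. 295.] 4433 ctr [848.5 115.8] mean [849.6 131.1  43.6] size [254.9  10.5] ang 89.9 zmax 62.0
blob [631. 225.] 977 ctr [55.  17.5] mean [60.8 12.2 32.5] size [97.1 22.4] ang -71.0 zmax 41.6
pos [460.8 -44.7 412.2] toolx -88.5 slide [ 2.691e-01  1.090e-02 -1.000e-04] roll -92.5
```

Placed on strip_a within about 1 mm. Next is the 115 loaf.

Call:
carry_out(slide=[[0.269,0.011,0.008],[0.269,0.011,0.008],[0.269,0.011,0.008],[0.269,0.011,0.008],[0.269,0.011,0.008],[0.269,0.011,0.008],[0.269,0.011,0.008],[0.269,0.011,0.008]], roll=[-92,-92,-92,-92,-92,-92,-92,-92], claw=[0.085,0.085,0.085,0.085,0.085,0.085,0.085,0.085])

```text
clock: 7.82
position: [454.9, -314.1, 393.7]
ee_rot: [0.997, -0.082, -0.001, -0.0]
contact_force: [-0.3, -0.4, 0.4]
gripper_width: 84.7
grasp_force: 0.0
```

Call:
carry_out(slide=[[0,0,0],[0,0,0]], roll=[0,0], claw=[0.085,0.085])

```text
clock: 8.07
position: [455.1, -313.7, 394.4]
ee_rot: [0.996, -0.086, -0.0, -0.0]
contact_force: [-0.0, -0.1, 0.4]
gripper_width: 84.9
grasp_force: 0.0
```

Run:
```python
from h import *
p,C=wrist();loaf(p,C);need(457,-314,4)
```

```text
blob [561. 233.] 27891 ctr [ 310.9 -575.1] mean [ 338.7 -584.5   53.3] size [383.9 193. ] ang 8.2 zmax 61.0
blob [316. 173.] 3223 ctr [ 453.2 -315.3] mean [ 458.3 -315.9   39.1] size [113.6  43.9] ang 3.6 zmax 45.0
blob [ 89. 209.] 4135 ctr [461.6 -44.2] mean [464.5 -52.5  48.1] size [134.9  42.8] ang -88.5 zmax 54.9
blob [120. 264.] 1194 ctr [375.4 -43.6] mean [382.5 -44.9  30. ] size [57.2 41.8] ang -88.5 zmax 42.4
blob [315. 274.] 2191 ctr [ 327.2 -292.5] mean [ 334.2 -293.5   46.2] size [68.7 68.6] ang -8.1 zmax 53.6
pos [ 455.1 -313.7  394.4] toolx -9.8 slide [ 0.0019 -0.     -0.    ] roll -13.8
```

Call:
carry_out(slide=[[-0.001,0.002,0.05],[-0.001,0.002,0.1],[-0.001,0.002,0.16],[-0.001,0.002,0.216],[-0.001,0.002,0.216],[-0.001,0.002,0.216],[-0.001,0.002,0.216],[-0.001,0.002,0.216]], roll=[-10,-13.4,-13.4,-13.4,-13.4,-13.4,-13.4,-13.4], claw=[0.085,0.085,0.085,0.085,0.085,0.03,0.03,0.03])

```text
clock: 9.12
position: [454.9, -315.9, 181.7]
ee_rot: [0.999, 0.033, 0.003, 0.001]
contact_force: [-0.6, 1.6, 6.4]
gripper_width: 42.6
grasp_force: 63.2
```

Call:
carry_out(slide=[[0,0,0],[0,0,0],[0,0,-0.05],[0,0,-0.11],[0,0,-0.11]], roll=[0,0,0,0,0], claw=[0.03,0.03,0.03,0.03,0.03])

```text
clock: 9.75
position: [455.0, -316.1, 295.2]
ee_rot: [0.999, 0.033, 0.006, 0.003]
contact_force: [0.5, 0.5, -0.8]
gripper_width: 43.1
grasp_force: 62.2
```

Run:
```python
from h import *
held(115);need(539.7,-40.3,-89)
```

```text
n 7942 centre in tool x -3.4 y -0.0 top z 136.4
pos [ 453.9 -315.6  292.2] toolx 3.7 slide [ 0.1033 -0.2692  0.    ] roll 92.7
```

Call:
carry_out(slide=[[0.103,-0.266,0],[0.103,-0.266,0],[0.103,-0.266,0],[0.103,-0.266,0],[0.103,-0.266,0],[0.103,-0.266,0],[0.103,-0.266,0],[0.103,-0.266,0]], roll=[92.7,92.7,92.7,92.7,92.7,92.7,92.7,92.7], claw=[0.03,0.03,0.03,0.03,0.03,0.03,0.03,0.03])

```text
clock: 10.8
position: [538.6, -43.1, 287.4]
ee_rot: [0.78, -0.626, -0.001, 0.001]
contact_force: [0.4, 0.1, -0.6]
gripper_width: 42.7
grasp_force: 62.0
```

Run:
```python
from h import *
held(115);need(539.7,-43.3,-89)
```

```text
n 7912 centre in tool x -3.5 y 0.0 top z 136.3
pos [538.6 -43.3 287.4] toolx -77.7 slide [ 0.0002 -0.0011 -0.    ] roll 11.3
```

Call:
carry_out(slide=[[0,0,0.01],[0,0,0.03],[0,0,0.06],[0,0,0.08],[0,0,0.09],[0,0,0.096],[0,0,0.097],[0,0,0.097]], roll=[10,11.3,11.3,11.3,11.3,11.3,11.3,11.3], claw=[0.03,0.03,0.03,0.03,0.03,0.03,0.03,0.03])

```text
clock: 11.85
position: [539.5, -43.4, 192.2]
ee_rot: [0.717, -0.697, 0.0, -0.0]
contact_force: [-0.7, 0.1, -1.0]
gripper_width: 43.0
grasp_force: 62.2
```

Run:
```python
from h import *
need(539.7,-43.3,-89);print(read_state()["contact_force"])
```

```text
pos [539.5 -43.4 192.2] toolx -88.4 slide [-0.0001 -0.0002  0.    ] roll 0.6
[-0.66786942  0.096262   -1.03688696]
```

Call:
carry_out(slide=[[0,0,0.0015],[0,0,0.0015],[0,0,0.0015],[0,0,0.0015],[0,0,-0.04],[0,0,-0.1],[0,0,-0.16],[0,0,-0.21]], roll=[0.5,0.5,0.5,0.5,0.5,0.5,0.5,0.5], claw=[0.03,0.03,0.058,0.058,0.058,0.058,0.085,0.085])

```text
clock: 12.85
position: [539.1, -43.5, 404.3]
ee_rot: [0.714, -0.7, 0.001, -0.001]
contact_force: [1.7, -0.1, -0.3]
gripper_width: 84.9
grasp_force: 0.0
```

Run:
```python
from h import *
p,C=wrist();loaf(p,C,24);need(473,304,22)
```

```text
blob [ 45. 164.] 9816 ctr [848.2 -18.5] mean [849.6 -41.7  45.4] size [374.9  18.7] ang -88.5 zmax 61.7
blob [383. 173.] 4044 ctr [461.6 -42. ] mean [464.6 -48.   49. ] size [136.7  42.5] ang -88.1 zmax 55.0
blob [315. 174.] 3204 ctr [541.4 -40.9] mean [541.5 -45.9  49.1] size [113.   43.7] ang -89.1 zmax 54.9
blob [115. 173.] 1013 ctr [778.7 -37.9] mean [778.5 -38.9  35. ] size [55.  16.1] ang -89.1 zmax 42.9
blob [451. 176.] 993 ctr [375.  -43.4] mean [380.  -43.9  34.8] size [55.5 28.5] ang -89.4 zmax 42.7
blob [ 22. 292.] 2529 ctr [927.9 112.5] mean [912.1 116.4  56.4] size [236.6  67.1] ang 89.8 zmax 68.7
pos [540.5 -43.7 411.7] toolx -88.8 slide [-0.349   0.0602 -0.0011] roll -110.8
```

Call:
carry_out(slide=[[-0.349,0.06,0.008],[-0.349,0.06,0.008],[-0.349,0.06,0.008],[-0.349,0.06,0.008],[-0.349,0.06,0.008],[-0.349,0.06,0.008],[-0.349,0.06,0.008],[-0.349,0.06,0.008]], roll=[69,69,69,69,69,69,69,69], claw=[0.085,0.085,0.085,0.085,0.085,0.085,0.085,0.085])

```text
clock: 13.9
position: [472.2, 305.3, 392.9]
ee_rot: [-0.194, 0.981, -0.0, -0.0]
contact_force: [-0.0, -0.7, -0.3]
gripper_width: 85.0
grasp_force: 0.0
```

Run:
```python
from h import *
p,C=wrist("w3.png");loaf(p,C);need(473,304,-158)
```

```text
blob [359.  40.] 3073 ctr [331.  291.9] mean [331.8 291.   47.8] size [55.  54.9] ang 55.6 zmax 51.1
blob [37. 48.] 3416 ctr [459.3  -7.2] mean [456.6   4.3  46.1] size [74.4 42.8] ang -89.3 zmax 54.9
blob [ 27. 123.] 2288 ctr [540.  -16.5] mean [ 5.347e+02 -1.000e-01  4.340e+01] size [70.8 42.4] ang -88.9 zmax 54.4
blob [315. 172.] 2441 ctr [473.2 303.7] mean [469.6 301.9  39. ] size [86.8 43.1] ang 21.3 zmax 44.9
blob [267. 258.] 1420 ctr [600.1 289.9] mean [594.4 288.8  37.1] size [60.1 43.6] ang -4.2 zmax 45.0
blob [448. 266.] 910 ctr [526.6 501. ] mean [518.1 503.6  36.2] size [54.8 31.3] ang -79.3 zmax 42.8
blob [  8. 287.] 479 ctr [782.8 -23.1] mean [774.9 -18.2  25.3] size [38.7 29.6] ang 1.0 zmax 38.8
blob [547. 298.] 2338 ctr [514.1 651.6] mean [509.3 644.7  39.4] size [79.2 43.2] ang -66.6 zmax 46.7
blob [ 27. 347.] 2213 ctr [847.9  19.5] mean [849.1  27.6  39.6] size [99.6 11.8] ang -89.9 zmax 62.3
blob [250. 347.] 584 ctr [749.4 315.1] mean [749.2 314.2  23.8] size [58.4 28.2] ang -42.3 zmax 27.2
blob [151. 386.] 1023 ctr [848.4 208.9] mean [849.5 203.4  43.8] size [60.3 10.3] ang -89.3 zmax 61.1
blob [478. 385.] 930 ctr [674.1 638.6] mean [671.3 640.3  41.6] size [66.6 65.7] ang 21.9 zmax 46.8
pos [472.5 304.4 393.1] toolx -157.7 slide [-0.0003 -0.0006 -0.    ] roll 0.3
```

View pics/w3.png

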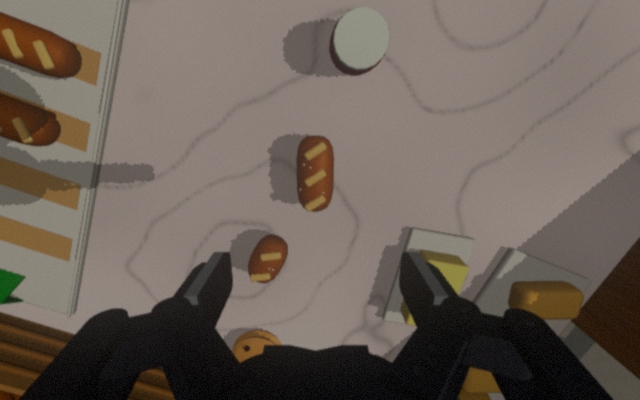

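The 90 loaf is at (315,172), squarely aligned. The jar at (360,40) is well clear.

Call:
carry_out(slide=[[-0.001,-0.001,0.05],[-0.001,-0.001,0.1],[-0.001,-0.001,0.16],[-0.001,-0.001,0.214],[-0.001,-0.001,0.214],[-0.001,-0.001,0.214],[-0.001,-0.001,0.214],[-0.001,-0.001,0.214]], roll=[1,1,1,1,1,1,1,1], claw=[0.085,0.085,0.085,0.085,0.085,0.03,0.03,0.03])

```text
clock: 14.95
position: [474.7, 304.5, 182.7]
ee_rot: [-0.184, 0.983, 0.002, 0.002]
contact_force: [-0.4, -0.4, 7.7]
gripper_width: 42.9
grasp_force: 62.9
```

Call:
carry_out(slide=[[0,0,0],[0,0,0],[0,0,-0.05],[0,0,-0.11],[0,0,-0.11]], roll=[0,0,0,0,0], claw=[0.03,0.03,0.03,0.03,0.03])

```text
clock: 15.58
position: [474.9, 304.8, 296.3]
ee_rot: [-0.184, 0.983, 0.004, 0.006]
contact_force: [0.1, 0.4, -0.8]
gripper_width: 42.8
grasp_force: 62.0
```

Run:
```python
from h import *
held(90);need(619.7,-41,-89)
```

```text
n 6316 centre in tool x 0.9 y -0.0 top z 137.0
pos [474.  304.  293.2] toolx -158.9 slide [-0.0116 -0.3743 -0.0013] roll -69.9
```

Call:
carry_out(slide=[[-0.013,-0.371,0],[-0.013,-0.371,0],[-0.013,-0.371,0],[-0.013,-0.371,0],[-0.013,-0.371,0],[-0.013,-0.371,0],[-0.013,-0.371,0],[-0.013,-0.371,0]], roll=[-70,-70,-70,-70,-70,-70,-70,-70], claw=[0.03,0.03,0.03,0.03,0.03,0.03,0.03,0.03])

```text
clock: 16.62
position: [619.5, -39.7, 288.0]
ee_rot: [0.712, -0.702, -0.001, 0.001]
contact_force: [-0.8, -0.6, -0.7]
gripper_width: 42.6
grasp_force: 61.8
```

Run:
```python
from h import *
held(90);need(619.7,-37.7,-89)
```

```text
n 6598 centre in tool x 2.7 y -0.0 top z 137.0
pos [619.2 -38.5 288.3] toolx -89.1 slide [-0.0008 -0.0005 -0.    ] roll -0.1
```

Call:
carry_out(slide=[[-0.0015,0,0.03],[-0.0015,0,0.06],[-0.0015,0,0.08],[-0.0015,0,0.09],[-0.0015,0,0.096],[-0.0015,0,0.098],[-0.0015,0,0.098]], roll=[0,0,0,0,0,0,0], claw=[0.03,0.03,0.03,0.03,0.03,0.03,0.03])

```text
clock: 17.55
position: [619.9, -35.9, 192.8]
ee_rot: [0.714, -0.7, 0.001, -0.001]
contact_force: [-1.3, -0.5, 1.1]
gripper_width: 43.0
grasp_force: 62.2
```

Run:
```python
from h import *
need(619.7,-37,-89);print(read_state()["contact_force"])
```

```text
pos [619.9 -35.9 192.8] toolx -88.9 slide [ 0.0011  0.0002 -0.    ] roll 0.1
[-1.33870737 -0.52743013  1.11014164]
```

Call:
carry_out(slide=[[0.001,0,0.001],[0.001,0,0.0015],[0.001,0,0.0015],[0.001,0,0.0015],[0.001,0,-0.04],[0.001,0,-0.1],[0.001,0,-0.16],[0.001,0,-0.21]], roll=[0,0,0,0,0,0,0,0], claw=[0.03,0.03,0.058,0.058,0.058,0.058,0.085,0.085])

```text
clock: 18.55
position: [619.5, -37.4, 404.2]
ee_rot: [0.714, -0.7, 0.001, -0.001]
contact_force: [0.7, 0.2, -0.3]
gripper_width: 84.9
grasp_force: 0.0
```

Run:
```python
from h import *
p,C=wrist();loaf(p,C,24);need(602,291,-184)
```

```text
blob [113. 151.] 7320 ctr [848.5 -19.3] mean [849.5 -52.2  45.3] size [374.5  15.9] ang -88.8 zmax 59.9
blob [18. 17.] 434 ctr [ 916.6 -190.9] mean [ 914.8 -190.8   48. ] size [73.   1.3] ang -0.1 zmax 67.4
blob [ 55. 166.] 7815 ctr [925.  -11.6] mean [914.  -35.3  50.9] size [347.9  64.5] ang 88.7 zmax 68.5
blob [452. 169.] 4396 ctr [461.6 -41.9] mean [467.9 -47.9  47.9] size [138.2  43.3] ang -88.2 zmax 54.9
blob [383. 170.] 3303 ctr [542.1 -40.6] mean [545.1 -45.6  48.9] size [113.7  42.7] ang -88.7 zmax 55.0
blob [315. 170.] 2442 ctr [622.3 -40.2] mean [621.9 -44.4  49. ] size [87.8 43.2] ang -87.8 zmax 54.9
blob [181. 170.] 1023 ctr [785.  -37.6] mean [780.2 -38.6  34.9] size [55.5 28.4] ang -88.9 zmax 43.0
blob [519. 172.] 1068 ctr [381.7 -43.7] mean [381.7 -44.6  34.7] size [56.  18.5] ang 86.9 zmax 42.8
blob [ 16. 194.] 591 ctr [958.7 -12.9] mean [960.1 -12.4  57.7] size [31.6 26.5] ang -74.9 zmax 69.1
blob [ 40. 275.] 413 ctr [958.3  93.1] mean [958.   90.7  60.5] size [32.8 30.7] ang -54.0 zmax 69.2
blob [ 14. 330.] 1973 ctr [1029.8  177.5] mean [1028.9  186.5   50.1] size [121.9  39.4] ang -71.4 zmax 67.0
blob [490. 387.] 415 ctr [348.9 291.4] mean [351.9 285.3  40.1] size [40. 22.] ang -63.8 zmax 50.3
pos [620.7 -37.7 412.3] toolx -88.8 slide [-0.329   0.012  -0.0006] roll 95.2
```

Call:
carry_out(slide=[[-0.329,0.013,0.008],[-0.329,0.013,0.008],[-0.329,0.013,0.008],[-0.329,0.013,0.008],[-0.329,0.013,0.008],[-0.329,0.013,0.008],[-0.329,0.013,0.008],[-0.329,0.013,0.008]], roll=[-84,-84,-84,-84,-84,-84,-84,-84], claw=[0.085,0.085,0.085,0.085,0.085,0.085,0.085,0.085])

```text
clock: 19.6
position: [600.3, 292.0, 392.6]
ee_rot: [0.999, -0.04, -0.0, 0.0]
contact_force: [0.3, 0.0, -0.1]
gripper_width: 85.0
grasp_force: 0.0
```

Run:
```python
from h import *
p,C=wrist("w4.png");loaf(p,C);need(602,291,-5)
```

```text
blob [31. 14.] 1799 ctr [775.1 535.7] mean [776.1 533.5  59.9] size [63.  25.2] ang 87.8 zmax 63.5
blob [92. 36.] 559 ctr [755.3 492.6] mean [756.7 490.1  51. ] size [68.  25.2] ang -25.7 zmax 67.5
blob [265.  24.] 3543 ctr [757.4 331. ] mean [759.6 329.9  25.1] size [77.3 50.6] ang 85.6 zmax 28.7
blob [25. 96.] 2153 ctr [711.6 587.4] mean [711.4 591.5  32.6] size [78.9 53.1] ang 79.5 zmax 63.0
blob [604. 134.] 2789 ctr [623.2 -28.6] mean [625.  -17.9  45.4] size [70.3 42.6] ang -87.9 zmax 54.8
blob [ 16. 150.] 1172 ctr [645.3 633. ] mean [656.2 621.1  35. ] size [67.3 24.5] ang -40.8 zmax 45.9
blob [316. 170.] 1719 ctr [604.2 289.3] mean [607.7 289.1  38.3] size [62.9 43.9] ang -2.0 zmax 45.0
blob [140. 218.] 4602 ctr [561.9 508.5] mean [566.  502.5  38.4] size [99.4 56.4] ang 11.4 zmax 42.9
blob [ 24. 207.] 2298 ctr [588.3 649.1] mean [591.7 632.   39.8] size [72.6 45.2] ang -67.1 zmax 46.6
blob [593. 202.] 3394 ctr [542.7 -33.3] mean [548.  -22.   45.7] size [103.6  42.9] ang -88.7 zmax 54.7
blob [ 38. 261.] 2550 ctr [516.9 652.3] mean [521.9 641.4  41.1] size [79.7 44.9] ang -66.9 zmax 46.6
blob [583. 261.] 4002 ctr [463.6 -37.1] mean [470.4 -27.4  44.4] size [132.9  40.7] ang -87.8 zmax 54.6
blob [571. 310.] 1208 ctr [378.5 -43.5] mean [385.1 -41.6  29.9] size [56.8 37. ] ang -88.3 zmax 42.3
pos [600.3 291.8 392.7] toolx -4.4 slide [ 0.0017  0.0006 -0.    ] roll 0.6
```

View pics/w4.png

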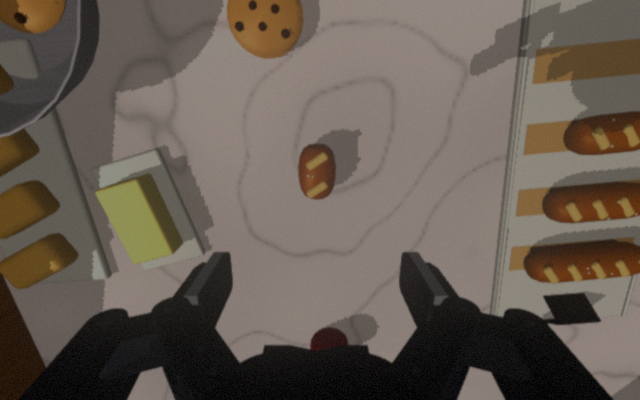

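The 65 loaf is at (316,170), aligned and clear of everything.

Call:
carry_out(slide=[[0.002,0.002,0.05],[0.002,0.002,0.1],[0.002,0.002,0.16],[0.002,0.002,0.214],[0.002,0.002,0.214],[0.002,0.002,0.214],[0.002,0.002,0.214],[0.002,0.002,0.214]], roll=[-1.5,-1.5,-1.5,-1.5,-1.5,-1.5,-1.5,-1.5], claw=[0.085,0.085,0.085,0.085,0.085,0.03,0.03,0.03])

```text
clock: 20.65
position: [603.0, 290.1, 183.1]
ee_rot: [1.0, -0.029, 0.003, -0.002]
contact_force: [-1.5, 0.6, 5.1]
gripper_width: 43.2
grasp_force: 63.4
```

Call:
carry_out(slide=[[0,0,0],[0,0,0],[0,0,-0.05],[0,0,-0.11],[0,0,-0.11]], roll=[0,0,0,0,0], claw=[0.03,0.03,0.03,0.03,0.03])

```text
clock: 21.28
position: [603.3, 290.1, 297.3]
ee_rot: [1.0, -0.029, 0.006, -0.004]
contact_force: [-0.3, 1.0, -0.9]
gripper_width: 43.0
grasp_force: 62.4
```

Run:
```python
from h import *
held(65);need(699.7,-38,-89)
```

```text
n 3926 centre in tool x -0.5 y 0.1 top z 137.9
pos [602.3 289.6 293.8] toolx -3.4 slide [ 0.1166  0.3212 -0.001 ] roll 85.6
```

Call:
carry_out(slide=[[0.1165,0.321,0],[0.1165,0.321,0],[0.1165,0.321,0],[0.1165,0.321,0],[0.1165,0.321,0],[0.1165,0.321,0],[0.1165,0.321,0],[0.1165,0.321,0]], roll=[85.5,85.5,85.5,85.5,85.5,85.5,85.5,85.5], claw=[0.03,0.03,0.03,0.03,0.03,0.03,0.03,0.03])

```text
clock: 22.32
position: [698.9, -39.0, 287.9]
ee_rot: [0.711, -0.703, -0.001, 0.001]
contact_force: [-0.1, 0.3, -0.9]
gripper_width: 42.9
grasp_force: 62.2
```

Run:
```python
from h import *
held(65);need(699.7,-38,-89)
```

```text
n 3862 centre in tool x -0.8 y -0.0 top z 137.8
pos [698.9 -38.6 287.9] toolx -89.5 slide [-0.0006 -0.0008 -0.    ] roll -0.5
```

Call:
carry_out(slide=[[0,0,0.03],[0,0,0.06],[0,0,0.08],[0,0,0.09],[0,0,0.095],[0,0,0.097],[0,0,0.097]], roll=[-0.4,-0.4,-0.4,-0.4,-0.4,-0.4,-0.4], claw=[0.03,0.03,0.03,0.03,0.03,0.03,0.03])

```text
clock: 23.25
position: [699.7, -37.9, 193.6]
ee_rot: [0.716, -0.698, 0.001, -0.001]
contact_force: [0.1, 0.2, -1.1]
gripper_width: 42.8
grasp_force: 62.5
```

Run:
```python
from h import *
need(699.7,-38,-89);print(read_state()["contact_force"])
```

```text
pos [699.7 -37.9 193.6] toolx -88.5 slide [ 0.0001  0.     -0.    ] roll 0.5
[ 0.05271617  0.19120575 -1.10466287]
```

Call:
carry_out(slide=[[0,0,0.0015],[0,0,0.002],[0,0,0.002],[0,0,0.002],[0,0,-0.04],[0,0,-0.1],[0,0,-0.16],[0,0,-0.21]], roll=[0.5,0.5,0.5,0.5,0.5,0.5,0.5,0.5], claw=[0.03,0.03,0.058,0.058,0.058,0.058,0.085,0.085])

```text
clock: 24.25
position: [699.3, -38.1, 405.5]
ee_rot: [0.713, -0.701, 0.001, -0.001]
contact_force: [1.3, -0.1, -0.1]
gripper_width: 85.0
grasp_force: 0.0
```

Run:
```python
from h import *
p,C=wrist("w5.png");loaf(p,C,24);p=get_image("side");save(p,"side5.png")
```

```text
blob [182. 128.] 3592 ctr [848.4 -62.4] mean [849.1 -83.2  44.7] size [288.7  10.4] ang -89.3 zmax 55.2
blob [ 40. 173.] 10629 ctr [1020.7  -25.1] mean [1019.7  -24.4   47.3] size [416.8 146.7] ang 68.0 zmax 67.2
blob [109.  67.] 2951 ctr [ 922.9 -144.1] mean [ 916.1 -149.3   45.8] size [105.4  51.8] ang -57.7 zmax 67.6
blob [ 69. 100.] 831 ctr [ 957.3 -115.3] mean [ 959.4 -115.7   53.2] size [32.8 27.6] ang -85.2 zmax 68.7
blob [518. 170.] 4795 ctr [464.4 -41.4] mean [470.2 -48.   46.8] size [138.6  39. ] ang -88.5 zmax 54.8
blob [129. 162.] 2251 ctr [908.6 -43.8] mean [911.8 -50.5  48. ] size [83.6 54.6] ang -62.2 zmax 68.4
blob [450. 171.] 3516 ctr [542.4 -40.6] mean [548.4 -45.8  47.7] size [113.4  42.6] ang -88.8 zmax 54.9
blob [382. 172.] 2513 ctr [623.1 -40.2] mean [625.7 -44.3  48.6] size [88.7 42.3] ang -88.2 zmax 55.0
blob [315. 173.] 1702 ctr [701.8 -38.2] mean [701.7 -41.4  48.3] size [62.8 43.4] ang 89.6 zmax 54.9
blob [247. 171.] 1027 ctr [785.2 -37.9] mean [782.6 -38.9  34.9] size [55.3 28. ] ang -89.1 zmax 43.0
blob [585. 173.] 1202 ctr [378.6 -43.9] mean [381.7 -44.8  34.6] size [55.8 24.4] ang 86.7 zmax 42.6
blob [ 91. 196.] 619 ctr [956.7 -11.8] mean [958.3 -11.2  54.8] size [31.9 26.7] ang -68.8 zmax 69.0
blob [144. 242.] 1785 ctr [921.4  50.9] mean [911.   49.4  48.7] size [98.9 50.9] ang -84.3 zmax 68.6
blob [108. 275.] 419 ctr [957.9  90.3] mean [957.5  91.6  57.2] size [31.8 29.2] ang -62.4 zmax 68.9
blob [155. 295.] 434 ctr [909.2 126.2] mean [913.1 130.9  42.9] size [64.4 24.6] ang 66.1 zmax 67.4
```

View pics/w5.png

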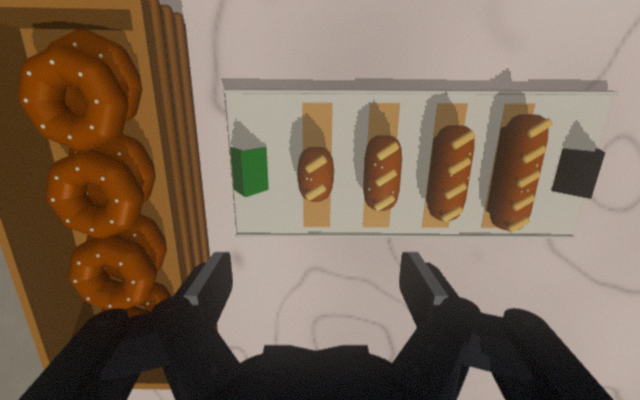

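View pics/side5.png

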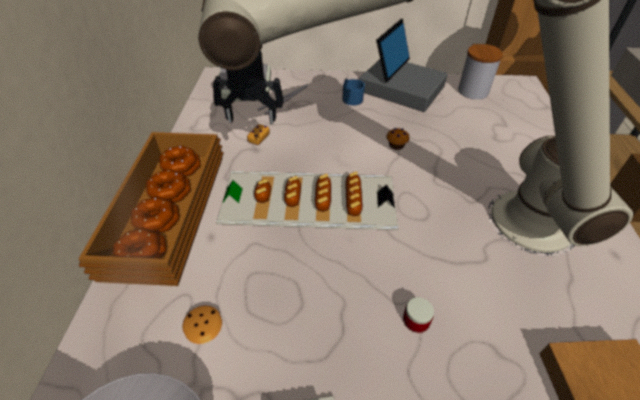

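Both views show the four loaves centred on their strips, from the shortest by the green card (315,173) to the longest (518,170). They are slashes up, and the jar is still in place at (418,314).

```bash
python3 -c "
from bench import job_done
print(job_done())"
```

```text
the job is handed in; nothing more can be done
None
```

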